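# Free the stuck inner pot of a brush washer

### The arm

A 7-joint arm with a two-finger parallel gripper is mounted at the origin on the work surface. World frame = base frame: x ahead of the robot, y to its left, z up, the work surface at z = 0. Lengths are in m, angles in rad, forces in N, time in s.
With the tool pointing down it reaches from about 0.4 to 0.85 m from the base axis. Payload 10.4 kg.
Tool frame: the origin (TCP) lies where the fingers leave the gripper's body, on its centre line; the fingertips stand 70 mm ahead of it and the grasp point (between the pads) lies r.grip_depth ahead of it (r.grip_depth is the distance from the TCP to the grasp point, in m); z points along the fingers, y is the direction in which the jaws open and shut (so a half turn about z gives the same grasp; the last joint's range is limited). The gripper opens to 87 mm and grips with 3 to 60 N. Pads are 19 mm wide; open, the fingers measure 117 mm over their backs; the gripper's body (75 mm by 190 mm) begins 51 mm behind the grasp point.
Start: joints at [1.326, 0.332, -0.065, 1.46, 0.022, 1.35, -0.088], TCP at [0.138, -0.61, 0.292] pointing down, gripper open.
Joint ranges: [-2.6, 2.6], [-0.5, 2.12], [-1.47, 1.34], [0.16, 2.42], [-1.27, 4.41], [0.06, 2.06], [-2.6, 2.6]. Speed limits (rad/s): [2.22, 2.22, 2.79, 2.79, 3.14, 3.14, 3.14].

### API

Orientations are given as a unit quaternion [x, y, z, w].
In Python, from bench import monitor, viewer, workorder, nets, r gives the robot as it stands.
- The arm moves only by the tool drive_tool, never from a script. Its argument "plan" is a list of rows, each an object of numbers: "rx", "ry", "rz": the turn, a rotation vector about the tool's x, y, z in units of 360 degrees (1.0 is 360 degrees); "x", "y", "z": the shift along the tool's x, y, z in units of 1000 mm (1.0 is 1000 mm); "fingers": the opening, from 0 (shut) to 1 (fully open). In form: [{"rx": .., "ry": .., "rz": .., "x": .., "y": .., "z": .., "fingers": ..}, ...]. A call has 1 to 12 rows; each row is the pose to reach, as a shift and turn from the pose commanded when the call began, along the tool's axes at that moment, turning the shorter way round; what a row does not reach only later rows make up. A row lasts 1/8 s, in which the tool goes at most 62.5 mm and 10.7 degrees, less where a joint would pass 70% of its speed; a pose out of reach is approached as far as the arm can. A call with a number of a shift or a turn outside -1 to 1 is refused whole. A call with a gripper value outside its range is refused whole. The fingers move at their own pace and stop on an object; "squeeze" is the grip in N (left out, the last holds). Time passes only in rows, so rows that repeat a pose let the fingers close. It gives the time, the measured TCP pose, the force and the opening at its end, in the units of the state.
- monitor.read_state(): the state, without advancing time (a new reading comes with each control period).
- viewer.camera(name): name is "side" or "top"; returns a dict with "color" (480x640x3 uint8, red, green, blue), "depth" (480x640 float32, m along the optical axis (not along the pixel's ray), 0 where there is no reading), "camera_matrix" (3x3 intrinsics, pixels), "xyz" and "rotation" of the camera in the world. Camera axes: x right, y down, z forward; pixel columns grow to the right and rows downward; lengths in m; the calibration is good to about 2 mm. A picture is of the moment at which its call begins.
- workorder.close_job(): hands the job in, once; it reports no verdict.
Trained networks look in the newest picture that a camera, given by its name, has taken for a name from the list of things; names that differ only in an ending like _2 or _b are one class to them, and where a whole thing is asked for, a point or a joint stands for the part that bears it (a point fixed in the world has none). Each returns a list of dicts, best first, with "confidence" (0 to 1); they miss things now and then, are a little off and sometimes report something else, mostly with a low value. They report only what shows in the picture. A call takes as long as a camera call. They do not tell look-alikes from the thing itself.
- nets.find_in(label, camera): "centre" ([x, y, z] in m, in world coordinates, good to about 4 mm: the middle of the surface that is visible of it).
- nets.regions_of(label, camera): "region" (480x640 bool, what is visible of it).
The state is a dict: "time": time; "joint_positions": joint angles; "joint_vel": joint speeds; "joint_torque": joint torques, N m; "ee_pos": TCP position; "eef_rot": TCP orientation; "ft_force": force on the tool from outside, world axes, zero at the start; "torque": the same for the moment, N m; "width": finger opening in m.
Only numpy, scipy, OpenCV 4.12 (cv2) and the standard library are available. Lean on these libraries where they do the work, as an engineer would, in place of code of your own. Each camera call takes 0.05 s, during which the arm holds its last target.

### The job

The white inner pot is stuck in the steel brush-washing pot, its two ears caught under the pot's catches. Grip it by the rim, twist it about an eighth of a turn until the ears are clear, pull it straight up and out, and set it down (do not drop it) upright on its foot in the aluminium drip tray. Leave the other things on the table where they are.

Things in the scene. Friction and masses are not known exactly. Their poses are not given: they have to be found in the camera images.
- insert_center (a point): Centre, on the axis half-way up, of the inner pot: a loose white plastic open cylinder 88 mm across outside, 72 mm inside, 130 mm tall, wall straight and 8 mm thick, closed 6 mm bottom, about 0.25 kg. Pinch its wall at the rim, one finger inside. z is up its axis; rim 65 mm above this point, foot 65 mm below. It starts nested in the steel pot, its top 66 mm above the steel rim.
- insert_ear (a point): Middle of the ear on the inner pot's +x side, 52 mm from its axis and 7 mm above its centre; a like ear is at -x. Ears are 22 mm wide, 8 mm thick and reach 60 mm from the axis. At the start both lie under the steel pot's catches. Axes as the inner pot's.
- pot: Steel brush-washing pot fixed to a 130 x 130 x 12 mm board that does not move; origin on its axis under the board (table level), z up. 106 mm across outside, 94 mm inside; rim 82 mm and inner floor 18 mm above the origin. Two rubber spring pads inside, at +y and -y, press on the inner pot with 5 N each, so it turns and lifts stiffly (about 5 to 12 N) for the first 50 mm.
- catch (a point): Middle of the roof of the steel pot's +x catch, 60 mm from its axis and 100 mm above its origin; a like catch is at -x. Roof 26 mm wide, 6 mm thick, 52 to 67 mm from the axis, 3 mm above the ear: it stops a straight pull. Turning the inner pot about its axis 35 to 145 degrees, either way, frees the ears; 45 degrees is good.
- tray: Square aluminium drip tray fixed on the table, 160 x 160 mm outside, walls 5 mm thick and 14 mm tall, floor 5 mm thick; origin at the centre of its underside (table level), x and y along its sides. The inner pot goes here.
- palette_knife: Bystander, to be left alone: palette knife lying flat, 190 mm long, 24 mm wide, between the pot and the tray; origin on its underside at mid-length.
- brush_jar: Bystander, to be left alone: blue ceramic jar with five upright brushes, 76 mm across, about 200 mm tall with the brushes; origin at the centre of its underside.
- paint_jar_a: Bystander, to be left alone: closed paint jar 68 mm across, 85 mm tall; origin at the centre of its underside.
- paint_jar_b: Bystander, to be left alone: closed paint jar 60 mm across, 75 mm tall; origin at the centre of its underside.
- mixing_cup: Bystander, to be left alone: grey empty plastic cup, 84 mm across, 100 mm tall; origin at the centre of its underside.
- tape_roll: Bystander, to be left alone: roll of paper tape lying flat, 100 mm across, 25 mm tall; origin at the centre of its underside.
- water_bowl: Bystander, to be left alone: white bowl 120 mm across, 50 mm tall; origin at the centre of its underside.
Things that resemble listed ones, but are neither listed nor needed, are in the scene too. Leave any red look-alike of the part that bears insert_center alone. What is shaped like the pot but pink is not meant.

How it is judged:
On the way, in this order (a step that is already met when the one before it is completed fails the run):
1. the inner pot is twisted clear of the catches, at least 23 degrees, while still down in the steel pot (angle between the x axis of insert_center and the x axis of pot, either way round above 0.4 rad and z of insert_center in the frame of pot below 0.108 m and horizontal distance between insert_center and pot below 0.012 m), for 0.05 s.
2. the inner pot is out of the steel pot (horizontal distance between insert_center and pot above 0.11 m), for 0.05 s.
At the end, for the whole second after the job is handed in: The inner pot stands upright (within 6 degrees) on its foot on the floor of the drip tray, its axis within 42 mm of the tray's centre along both sides, released and at rest (x of insert_center in the frame of tray between -0.042 and 0.042 m and y of insert_center in the frame of tray between -0.042 and 0.042 m and z of insert_center in the frame of tray between 0.064 and 0.075 m and angle between insert_center's own z axis and vertical below 0.1 rad and linear speed of insert below 0.02 m/s and angular speed of insert below 0.2 rad/s); the robot touches nothing.
It fails at once if the inner pot is let go over the tray with its foot more than 30 mm above the tray's floor (horizontal distance between insert_center and tray below 0.09 m and z of insert_center in the frame of tray above 0.1 m and contact force between the fingers and insert below 0.05 N).
It fails at once if a bystander is moved more than 30 mm (distance of any of palette_knife, brush_jar, paint_jar_a, paint_jar_b, mixing_cup, tape_roll, water_bowl from where it was at the start of the episode above 0.03 m).
It also fails if it takes over 51 s, if anything falls off the work surface, if the arm or the gripper's body presses on something with over 40 N, if the wrist force passes 120 N, or if a joint passes its speed limit or range.

## Working session

There is one attempt and no reset: what is moved stays moved. The work goes in short steps, Python scripts to look and compute and a tool call to move; the robot and the scene stay as the last step left them, time stands still between calls to the robot, and variables do not carry over. Pictures are saved under pics/ and viewed, and the job is handed in when it is done.

Besides the shell and the picture viewer there is one more tool, called after "Call:" by a JSON object that holds its "api" and its "payload". drive_tool: Moves the arm, as the interface text tells. Its arguments: {"type":"object","properties":{"plan":{"type":"array","items":{"type":"object","properties":{"rx":{"type":"number","minimum":-1,"maximum":1},"ry":{"type":"number","minimum":-1,"maximum":1},"rz":{"type":"number","minimum":-1,"maximum":1},"x":{"type":"number","minimum":-1,"maximum":1},"y":{"type":"number","minimum":-1,"maximum":1},"z":{"type":"number","minimum":-1,"maximum":1},"fingers":{"type":"number"}}}},"squeeze":{"type":"number"}},"required":["plan"]}

```bash
mkdir -p pics; ls
python3 - <<'E'
from bench import monitor, viewer, nets, r
import cv2,numpy as np
print(monitor.read_state(), r.grip_depth)
for n in ("top","side"):
    c=viewer.camera(n); cv2.imwrite(f"pics/{n}0.png",c["color"][:,:,::-1]); np.savez(f"{n}0.npz",**c)
    print(n,c["xyz"],c["rotation"],c["camera_matrix"])
    for l in ["insert_center","insert_ear","pot","catch","tray","palette_knife","brush_jar","paint_jar_a","mixing_cup","tape_roll","water_bowl"]:
        print(l,[(np.round(d["centre"],3).tolist(),round(d["confidence"],2)) for d in nets.find_in(l,n)[:4]])
E
```

```text
pics
{'time': 0.0, 'joint_positions': array([ 1.32637985,  0.33288922, -0.06468185,  1.46096668,  0.02161132,
        1.34990745, -0.08850838]), 'joint_vel': array([-0.00098938,  0.00064595, -0.00068988,  0.00028761, -0.00038192,
        0.00026939,  0.0009591 ]), 'joint_torque': array([-2.70734981e-04, -6.23250747e+01,  2.40020163e-02, -3.89900100e+01,
       -6.15422730e-02,  3.98465584e-02,  1.30287258e-04]), 'ee_pos': array([ 0.1374198 , -0.60939798,  0.29143089]), 'eef_rot': array([ 9.93855797e-01,  1.10680219e-01, -1.24413720e-04, -7.26901920e-04]), 'ft_force': array([-0.07989689, -0.51175019,  0.16750902]), 'torque': array([ 0.04992327,  0.0013481 , -0.00509522]), 'width': 0.08727039323211615} 0.051
top [0.24844785 0.0061926  1.54547593] [ 0.71367835 -0.69617445  0.0579834  -0.05140312] [[503.61110598   0.         315.94676033]
 [  0.         503.61110598 240.53043405]
 [  0.           0.           1.        ]]
insert_center [([0.554, 0.211, 0.102], 0.92), ([0.382, 0.096, 0.062], 0.87)]
insert_ear [([0.374, 0.097, 0.06], 0.78), ([0.38, 0.268, 0.076], 0.76), ([0.786, -0.145, 0.
[... 881 characters left out ...]
117], 0.29)]
insert_ear [([0.371, 0.122, 0.094], 0.71), ([0.379, 0.291, 0.088], 0.64), ([0.547, 0.22, 0.116], 0.63), ([0.76, 0.094, 0.05], 0.6)]
pot [([0.539, 0.252, 0.027], 0.94), ([0.195, 0.32, 0.029], 0.64)]
catch [([0.19, 0.319, 0.033], 0.83), ([0.536, 0.248, 0.028], 0.55)]
tray [([0.488, -0.145, 0.004], 0.97), ([0.477, -0.413, 0.081], 0.59)]
palette_knife [([0.556, 0.004, 0.005], 0.74)]
brush_jar [([0.477, -0.41, 0.083], 0.92)]
paint_jar_a [([0.586, -0.392, 0.06], 0.91), ([0.758, 0.092, 0.048], 0.86), ([0.559, 0.005, 0.008], 0.32)]
mixing_cup [([0.765, -0.124, 0.065], 0.74)]
tape_roll [([0.375, 0.459, 0.025], 0.79), ([0.559, 0.002, 0.01], 0.51)]
water_bowl [([0.58, 0.426, 0.019], 0.91)]
```

View pics/top0.png

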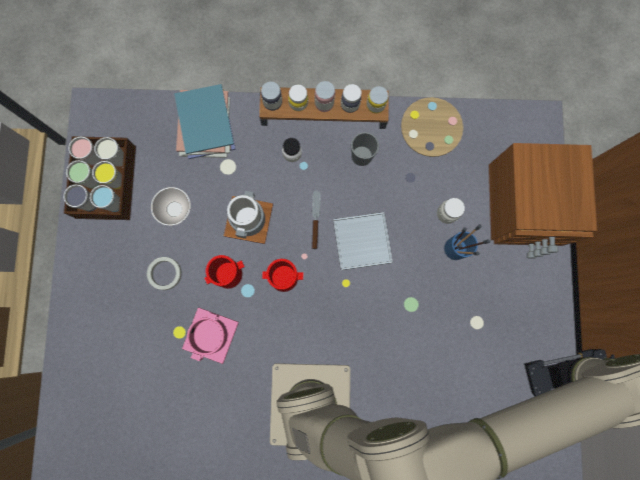

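View pics/side0.png

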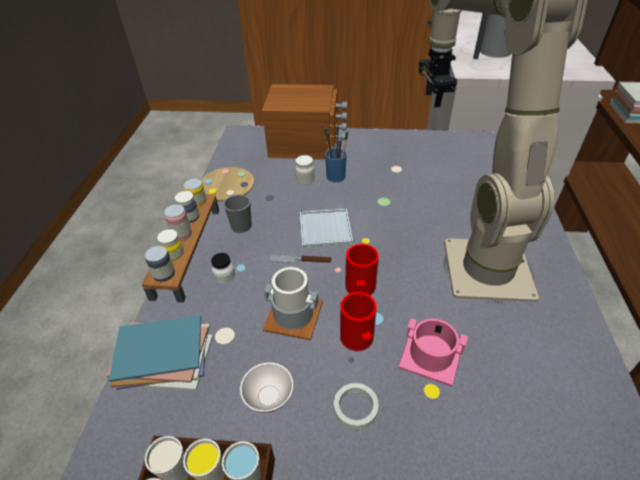

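The white pot in steel is at top pixel (244,215) on a brown board. The red pots at (224,271) and (284,275) and the pink pot at (209,336) are decoys. The tray is at (362,240). Next I'll measure the axis and catches.

```bash
cat > h.py <<'E'
import numpy as np,cv2
from scipy.spatial.transform import Rotation as R
def cloud(c):
    K=c["camera_matrix"]; v,u=np.mgrid[0:480,0:640]; d=c["depth"]
    p=np.stack([(u-K[0,2])/K[0,0]*d,(v-K[1,2])/K[1,1]*d,d],-1)
    rot=c["rotation"]; M=R.from_quat(rot).as_matrix() if rot.shape==(4,) else rot
    P=p@M.T+c["xyz"]; P[d==0]=np.nan; return P
def circ(p):
    A=np.c_[2*p,np.ones(len(p))]; s=np.linalg.lstsq(A,(p**2).sum(1),rcond=None)[0]
    return s[0],s[1],np.sqrt(s[2]+s[0]**2+s[1]**2)
E
python3 - <<'E'
from h import *
out=[]
for n in("top","side"):
    c=np.load(n+"0.npz"); P=cloud(c)
    Q=P[(abs(P[...,0]-.54)<.1)&(abs(P[...,1]-.215)<.1)]
    print(n,np.histogram(Q[:,2],np.arange(-.01,.17,.01)))
    rim=Q[(Q[:,2]>.142)&(Q[:,2]<.156)]
    print(len(rim),circ(rim[:,:2]),np.median(rim[:,2]),rim.min(0),rim.max(0))
    m=Q[(Q[:,2]>.092)&(Q[:,2]<.11)]
    cx,cy=circ(rim[:,:2])[:2]
    d=m[:,:2]-[cx,cy]; rr=np.hypot(*d.T); k=(rr>.05)&(rr<.075)
    print("catch",np.c_[m[k],rr[k],np.degrees(np.arctan2(d[k,1],d[k,0]))].round(3)[:60])
    b=Q[(Q[:,2]>.006)&(Q[:,2]<.018)][:,:2]
    print("board",cv2.minAreaRect(b.astype(np.float32)))
    T=P[(abs(P[...,0]-.49)<.12)&(abs(P[...,1]+.148)<.12)&(P[...,2]>.003)&(P[...,2]<.03)]
    print("tray",len(T),cv2.minAreaRect(T[:,:2].astype(np.float32)))
    K=P[(abs(P[...,0]-.36)<.2)&(abs(P[...,1]-.2)<.2)]
t=cv2.imread("pics/top0.png");s=cv2.imread("pics/side0.png")
a=cv2.resize(t[175:255,205:285],(400,400),interpolation=cv2.INTER_CUBIC)
b=cv2.resize(s[255:345,250:340],(400,400),interpolation=cv2.INTER_CUBIC)
cv2.imwrite("pics/crop0.png",np.hstack([a,b]))
E
```

```text
top (array([1337, 1097,  371,  210,   36,   36,   46,   66,  108,  115,   94,
        107,   55,   43,   55,  231,   27]), array([-0.01,  0.  ,  0.01,  0.02,  0.03,  0.04,  0.05,  0.06,  0.07,
        0.08,  0.09,  0.1 ,  0.11,  0.12,  0.13,  0.14,  0.15,  0.16]))
243 (np.float64(0.5496303918931703), np.float64(0.20794056434235714), np.float64(0.03979839031108244)) 0.14643589140230717 [0.50558177 0.16503903 0.14200314] [0.5934302  0.25049604 0.15416626]
catch [[ 6.16000e-01  2.10000e-01  1.04000e-01  6.60000e-02  2.06700e+00]
 [ 6.16000e-01  2.08000e-01  1.01000e-01  6.70000e-02 -1.69000e-01]
 [ 6.16000e-01  2.04000e-01  1.04000e-01  6.60000e-02 -3.09300e+00]
 [ 6.15000e-01  2.01000e-01  1.06000e-01  6.60000e-02 -5.89100e+00]
 [ 6.18000e-01  2.00000e-01  9.70000e-02  6.80000e-02 -7.06900e+00]
 [ 6.12000e-01  2.10000e-01  1.04000e-01  6.30000e-02  2.01400e+00]
 [ 6.12000e-01  2.07000e-01  1.07000e-01  6.20000e-02 -1.03500e+00]
 [ 6.13000e-01  2.04000e-01  1.02000e-01  6.30000e-02 -3.13400e+00]
 [ 6.12000e-01  2.01000e-01  1.05000e-01  6.30000e-02 -6.19000e+00]
 [ 6.15000e-01  2.00000e
[... 6246 characters left out ...]
0.61    0.208   0.102   0.061  -0.721]
 [  0.607   0.21    0.104   0.058   1.077]
 [  0.605   0.208   0.102   0.056  -0.732]
 [  0.603   0.207   0.101   0.053  -2.134]
 [  0.602   0.201   0.094   0.053  -8.653]
 [  0.599   0.202   0.095   0.05   -7.976]
 [  0.618   0.21    0.099   0.068   0.707]
 [  0.615   0.211   0.101   0.065   1.835]
 [  0.613   0.21    0.1     0.063   1.163]
 [  0.61    0.21    0.101   0.06    1.334]
 [  0.607   0.212   0.102   0.058   2.499]]
board ((0.5503759980201721, 0.20820462703704834), (0.13217806816101074, 0.13168729841709137), 81.17642211914062)
tray 1578 ((0.49034935235977173, -0.1487964391708374), (0.23465828597545624, 0.2368614822626114), 0.3764215409755707)
```

View pics/crop0.png

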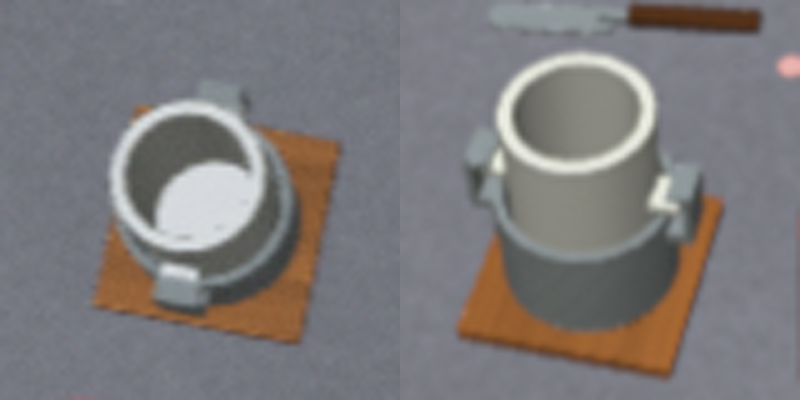

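```bash
cat >> h.py <<'E'
def plan(wps, s=None):
    """wps: (x,y,z,yaw of tool y in deg) TCP targets -> rows in tool units"""
    if s is None:
        from bench import monitor; s=monitor.read_state()
    p0=np.array(s["ee_pos"]); R0=R.from_quat(s["eef_rot"])
    print("t",round(s["time"],2),"tcp",p0.round(4),"tooly",np.degrees(np.arctan2(*R0.as_matrix()[1::-1,1])).round(2),"tilt",R0.as_matrix()[:,2].round(4),"q",s["joint_positions"].round(2),"F",s["ft_force"].round(1),"w",round(s["width"],4))
    for x,y,z,a in wps:
        a=np.radians(a);Y=np.array([np.cos(a),np.sin(a),0]);Z=np.array([0,0,-1.]);M=np.c_[np.cross(Y,Z),Y,Z]
        d=R0.inv().apply(np.array([x,y,z])-p0); rv=(R0.inv()*R.from_matrix(M)).as_rotvec()/(2*np.pi)
        print("rx %.4f ry %.4f rz %.4f x %.4f y %.4f z %.4f"%(*rv,*d))
C=np.array([.5496,.2085])
def g(phi,z,r=.040,c=C):  # TCP with grasp point height z
    a=np.radians(phi); return (c[0]+r*np.cos(a),c[1]+r*np.sin(a),z+.051,phi)
E
python3 -c "
from h import *
plan([(.45,-.42,.36,-32),(.62,-.1,.36,25)])"
```

```text
t 1.2 tcp [ 0.1375 -0.6097  0.2923] tooly -77.29 tilt [ 0.e+00 -1.e-04 -1.e+00] q [ 1.33  0.33 -0.06  1.46  0.02  1.35 -0.09] F [-0.8 -0.1  0.5] w 0.087
rx 0.0000 ry 0.0000 rz -0.1258 x 0.3466 y -0.1163 z -0.0677
rx 0.0000 ry 0.0000 rz -0.2841 x 0.5828 y -0.3911 z -0.0677
```

Call:
{"api": "drive_tool", "payload": {"plan": [{"x": 0.347, "y": -0.116, "z": -0.068, "rz": -0.126, "fingers": 0.5}, {"x": 0.347, "y": -0.116, "z": -0.068, "rz": -0.126, "fingers": 0.5}, {"x": 0.347, "y": -0.116, "z": -0.068, "rz": -0.126, "fingers": 0.5}, {"x": 0.347, "y": -0.116, "z": -0.068, "rz": -0.126, "fingers": 0.5}, {"x": 0.347, "y": -0.116, "z": -0.068, "rz": -0.126, "fingers": 0.5}, {"x": 0.347, "y": -0.116, "z": -0.068, "rz": -0.126, "fingers": 0.5}, {"x": 0.583, "y": -0.391, "z": -0.068, "rz": -0.284, "fingers": 0.5}, {"x": 0.583, "y": -0.391, "z": -0.068, "rz": -0.284, "fingers": 0.5}, {"x": 0.583, "y": -0.391, "z": -0.068, "rz": -0.284, "fingers": 0.5}, {"x": 0.583, "y": -0.391, "z": -0.068, "rz": -0.284, "fingers": 0.5}, {"x": 0.583, "y": -0.391, "z": -0.068, "rz": -0.284, "fingers": 0.5}, {"x": 0.583, "y": -0.391, "z": -0.068, "rz": -0.284, "fingers": 0.5}]}}

```text
validation failed for argument at $.pl...
```

```bash
python3 -c "
from h import *
plan([g(70,.24),g(70,.19)])"
```

```text
t 1.2 tcp [ 0.1375 -0.6097  0.2923] tooly -77.29 tilt [ 0.e+00 -1.e-04 -1.e+00] q [ 1.33  0.33 -0.06  1.46  0.02  1.35 -0.09] F [-0.8 -0.1  0.5] w 0.087
rx 0.0000 ry 0.0000 rz -0.4091 x 0.6036 y -0.7411 z 0.0012
rx 0.0000 ry 0.0000 rz -0.4091 x 0.6036 y -0.7411 z 0.0512
```

Call:
{"api": "drive_tool", "payload": {"plan": [{"rx": 0, "ry": 0, "rz": -0.126, "x": 0.347, "y": -0.116, "z": -0.068, "fingers": 0.5}, {"rx": 0, "ry": 0, "rz": -0.126, "x": 0.347, "y": -0.116, "z": -0.068, "fingers": 0.5}, {"rx": 0, "ry": 0, "rz": -0.126, "x": 0.347, "y": -0.116, "z": -0.068, "fingers": 0.5}, {"rx": 0, "ry": 0, "rz": -0.126, "x": 0.347, "y": -0.116, "z": -0.068, "fingers": 0.5}, {"rx": 0, "ry": 0, "rz": -0.126, "x": 0.347, "y": -0.116, "z": -0.068, "fingers": 0.5}, {"rx": 0, "ry": 0, "rz": -0.126, "x": 0.347, "y": -0.116, "z": -0.068, "fingers": 0.5}, {"rx": 0, "ry": 0, "rz": -0.284, "x": 0.583, "y": -0.391, "z": -0.068, "fingers": 0.5}, {"rx": 0, "ry": 0, "rz": -0.284, "x": 0.583, "y": -0.391, "z": -0.068, "fingers": 0.5}, {"rx": 0, "ry": 0, "rz": -0.284, "x": 0.583, "y": -0.391, "z": -0.068, "fingers": 0.5}, {"rx": 0, "ry": 0, "rz": -0.284, "x": 0.583, "y": -0.391, "z": -0.068, "fingers": 0.5}, {"rx": 0, "ry": 0, "rz": -0.284, "x": 0.583, "y": -0.391, "z": -0.068, "fingers": 0.5}, {"rx": 0, "ry": 0, "rz": -0.284, "x": 0.583, "y": -0.391, "z": -0.068, "fingers": 0.5}]}}

```text
time: 2.7
ee_pos: [0.621, -0.0975, 0.3605]
eef_rot: [0.536, 0.844, 0.0, 0.0]
ft_force: [-0.4, -0.8, 0.3]
width: 0.0433
```

```bash
python3 -c "
from h import *
plan([g(70,.24),g(70,.19)])"
```

```text
t 2.7 tcp [ 0.621  -0.0975  0.3605] tooly 25.24 tilt [ 5.e-04  3.e-04 -1.e+00] q [ 0.56  0.39 -0.66  1.31  0.23  1.52  0.37] F [-0.4 -0.8  0.3] w 0.0433
rx 0.0001 ry 0.0000 rz -0.1243 x 0.3354 y 0.0942 z 0.0695
rx 0.0001 ry 0.0000 rz -0.1243 x 0.3354 y 0.0942 z 0.1195
```

Call:
{"api": "drive_tool", "payload": {"plan": [{"rx": 0, "ry": 0, "rz": -0.124, "x": 0.335, "y": 0.094, "z": 0.0, "fingers": 0.5}, {"rx": 0, "ry": 0, "rz": -0.124, "x": 0.335, "y": 0.094, "z": 0.0, "fingers": 0.5}, {"rx": 0, "ry": 0, "rz": -0.124, "x": 0.335, "y": 0.094, "z": 0.0, "fingers": 0.5}, {"rx": 0, "ry": 0, "rz": -0.124, "x": 0.335, "y": 0.094, "z": 0.0, "fingers": 0.5}, {"rx": 0, "ry": 0, "rz": -0.124, "x": 0.335, "y": 0.094, "z": 0.0, "fingers": 0.5}, {"rx": 0, "ry": 0, "rz": -0.124, "x": 0.335, "y": 0.094, "z": 0.0, "fingers": 0.5}, {"rx": 0, "ry": 0, "rz": -0.124, "x": 0.335, "y": 0.094, "z": 0.09, "fingers": 0.5}, {"rx": 0, "ry": 0, "rz": -0.124, "x": 0.335, "y": 0.094, "z": 0.11, "fingers": 0.5}, {"rx": 0, "ry": 0, "rz": -0.124, "x": 0.335, "y": 0.094, "z": 0.11, "fingers": 0.5}]}}

```text
time: 3.82
ee_pos: [0.563, 0.2422, 0.2472]
eef_rot: [0.177, 0.984, -0.002, -0.002]
ft_force: [-0.5, -0.3, -0.6]
width: 0.0435
```

```bash
python3 -c "
from h import *
plan([g(70,.19),g(70,.132)])
from bench import viewer
c=viewer.camera('side');cv2.imwrite('pics/side1.png',c['color'][...,::-1])
t=viewer.camera('top')
cv2.imwrite('pics/s1.png',np.hstack([cv2.resize(c['color'][190:350,210:370,::-1],(400,400)),cv2.resize(t['color'][175:255,205:285,::-1],(400,400))]))"
```

```text
t 3.83 tcp [0.563  0.2422 0.2472] tooly 69.58 tilt [-0.0054 -0.0025 -1.    ] q [ 0.18  0.48 -0.87  1.52  0.37  1.33  0.48] F [-0.5 -0.3 -0.6] w 0.0435
rx -0.0007 ry -0.0007 rz -0.0012 x 0.0011 y 0.0038 z 0.0062
rx -0.0007 ry -0.0007 rz -0.0012 x 0.0008 y 0.0040 z 0.0642
```

View pics/s1.png

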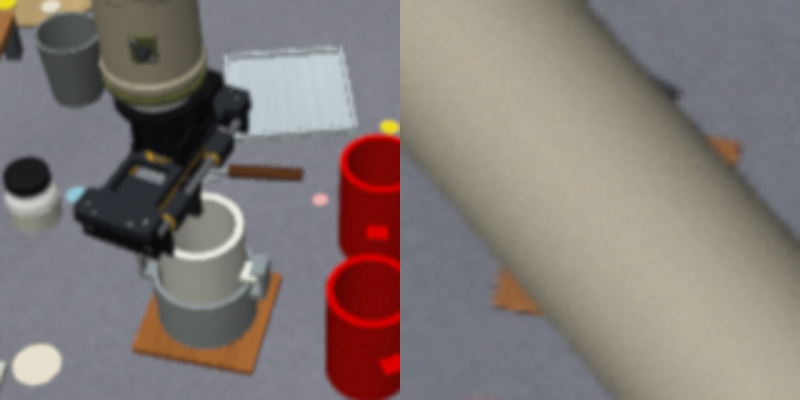

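The side picture shows the gripper straddling the rim's far-left wall at crop (185,215), with both fingers above the rim. I'll re-read the settled pose and then descend.

```bash
python3 -c "
from h import *
plan([g(70,.19),g(70,.131)])"
```

```text
t 3.92 tcp [0.5646 0.2436 0.2519] tooly 69.58 tilt [ 1.1e-03  7.0e-04 -1.0e+00] q [ 0.18  0.47 -0.88  1.51  0.37  1.33  0.48] F [-0.5 -0.1  1.5] w 0.0432
rx 0.0002 ry 0.0001 rz -0.0012 x 0.0021 y 0.0018 z 0.0109
rx 0.0002 ry 0.0001 rz -0.0012 x 0.0022 y 0.0018 z 0.0699
```

Call:
{"api": "drive_tool", "payload": {"plan": [{"rx": 0, "ry": 0, "rz": -0.001, "x": 0.001, "y": 0.002, "z": 0.015, "fingers": 0.5}, {"rx": 0, "ry": 0, "rz": -0.001, "x": 0.001, "y": 0.002, "z": 0.035, "fingers": 0.5}, {"rx": 0, "ry": 0, "rz": -0.001, "x": 0.001, "y": 0.002, "z": 0.055, "fingers": 0.5}, {"rx": 0, "ry": 0, "rz": -0.001, "x": 0.001, "y": 0.002, "z": 0.069, "fingers": 0.5}, {"rx": 0, "ry": 0, "rz": -0.001, "x": 0.001, "y": 0.002, "z": 0.069, "fingers": 0.5}, {"rx": 0, "ry": 0, "rz": -0.001, "x": 0.001, "y": 0.002, "z": 0.069, "fingers": 0.5}], "squeeze": 50}}

```text
time: 4.68
ee_pos: [0.5641, 0.2458, 0.1817]
eef_rot: [0.174, 0.985, 0.0, 0.0]
ft_force: [-0.5, 0.5, 0.1]
width: 0.0442
```

```bash
python3 -c "
from h import *
plan([g(70,.131)])"
```

```text
t 4.67 tcp [0.5641 0.2458 0.1817] tooly 69.95 tilt [ 5.e-04  3.e-04 -1.e+00] q [ 0.16  0.53 -0.85  1.59  0.42  1.21  0.45] F [-0.5  0.5  0.1] w 0.0442
rx 0.0001 ry 0.0001 rz -0.0001 x 0.0009 y -0.0000 z -0.0003
```

Position matches the plan and nothing is in contact. Close.

Call:
{"api": "drive_tool", "payload": {"plan": [{"rx": 0, "ry": 0, "rz": 0, "x": 0.001, "y": 0, "z": 0, "fingers": 0.2}, {"rx": 0, "ry": 0, "rz": 0, "x": 0.001, "y": 0, "z": 0, "fingers": 0.0}, {"rx": 0, "ry": 0, "rz": 0, "x": 0.001, "y": 0, "z": 0, "fingers": 0.0}, {"rx": 0, "ry": 0, "rz": 0, "x": 0.001, "y": 0, "z": 0, "fingers": 0.0}, {"rx": 0, "ry": 0, "rz": 0, "x": 0.001, "y": 0, "z": 0, "fingers": 0.0}, {"rx": 0, "ry": 0, "rz": 0, "x": 0.001, "y": 0, "z": 0, "fingers": 0.0}], "squeeze": 50}}

```text
time: 5.42
ee_pos: [0.5629, 0.2454, 0.1813]
eef_rot: [0.174, 0.985, -0.001, -0.0]
ft_force: [-3.2, -5.1, 4.7]
width: 0.0087
```

```bash
python3 -c "
from h import *
plan([g(p,.131) for p in (70,65,60,55,50,45,40,35,30,25,20)])"
```

```text
t 5.42 tcp [0.5629 0.2454 0.1813] tooly 69.93 tilt [-3.0e-04 -1.2e-03 -1.0e+00] q [ 0.16  0.53 -0.85  1.59  0.42  1.21  0.45] F [-3.2 -5.1  4.7] w 0.0087
rx -0.0002 ry 0.0000 rz -0.0002 x -0.0001 y 0.0008 z -0.0007
rx -0.0002 ry 0.0000 rz 0.0137 x -0.0036 y 0.0007 z -0.0007
rx -0.0002 ry 0.0000 rz 0.0276 x -0.0070 y 0.0002 z -0.0007
rx -0.0002 ry 0.0000 rz 0.0415 x -0.0104 y -0.0005 z -0.0007
rx -0.0002 ry 0.0001 rz 0.0554 x -0.0138 y -0.0016 z -0.0007
rx -0.0002 ry 0.0001 rz 0.0693 x -0.0170 y -0.0029 z -0.0007
rx -0.0002 ry 0.0001 rz 0.0831 x -0.0201 y -0.0045 z -0.0007
rx -0.0002 ry 0.0001 rz 0.0970 x -0.0230 y -0.0064 z -0.0007
rx -0.0002 ry 0.0001 rz 0.1109 x -0.0258 y -0.0085 z -0.0007
rx -0.0002 ry 0.0001 rz 0.1248 x -0.0284 y -0.0109 z -0.0007
rx -0.0002 ry 0.0001 rz 0.1387 x -0.0307 y -0.0134 z -0.0007
```

Call:
{"api": "drive_tool", "payload": {"plan": [{"rx": 0, "ry": 0, "rz": 0.0139, "x": -0.0035, "y": -0.0002, "z": 0, "fingers": 0}, {"rx": 0, "ry": 0, "rz": 0.0278, "x": -0.0069, "y": -0.0006, "z": 0, "fingers": 0}, {"rx": 0, "ry": 0, "rz": 0.0417, "x": -0.0104, "y": -0.0014, "z": 0, "fingers": 0}, {"rx": 0, "ry": 0, "rz": 0.0556, "x": -0.0137, "y": -0.0024, "z": 0, "fingers": 0}, {"rx": 0, "ry": 0, "rz": 0.0694, "x": -0.0169, "y": -0.0037, "z": 0, "fingers": 0}, {"rx": 0, "ry": 0, "rz": 0.0694, "x": -0.0169, "y": -0.0037, "z": 0, "fingers": 0}], "squeeze": 60}}

```text
time: 6.18
ee_pos: [0.5772, 0.2364, 0.1813]
eef_rot: [0.384, 0.924, -0.001, -0.0]
ft_force: [-4.2, -4.3, 4.7]
width: 0.0086
```

```bash
python3 -c "
from h import *
plan([g(p,.131) for p in (45,40,35,30,25,20)])"
```

```text
t 6.17 tcp [0.5772 0.2364 0.1813] tooly 44.89 tilt [-0.0011 -0.001  -1.    ] q [ 0.11  0.52 -0.76  1.56  0.38  1.21  0.06] F [-4.2 -4.3  4.7] w 0.0086
rx -0.0002 ry -0.0000 rz -0.0003 x -0.0002 y 0.0008 z -0.0007
rx -0.0002 ry -0.0000 rz 0.0136 x -0.0037 y 0.0006 z -0.0007
rx -0.0002 ry 0.0000 rz 0.0275 x -0.0072 y 0.0002 z -0.0007
rx -0.0002 ry 0.0000 rz 0.0414 x -0.0106 y -0.0006 z -0.0007
rx -0.0002 ry 0.0000 rz 0.0553 x -0.0139 y -0.0016 z -0.0007
rx -0.0002 ry 0.0000 rz 0.0692 x -0.0171 y -0.0029 z -0.0007
```

Forces are low. Repeat the second half.

Call:
{"api": "drive_tool", "payload": {"plan": [{"rx": 0, "ry": 0, "rz": 0.0139, "x": -0.0035, "y": -0.0002, "z": 0, "fingers": 0}, {"rx": 0, "ry": 0, "rz": 0.0278, "x": -0.0069, "y": -0.0006, "z": 0, "fingers": 0}, {"rx": 0, "ry": 0, "rz": 0.0417, "x": -0.0104, "y": -0.0014, "z": 0, "fingers": 0}, {"rx": 0, "ry": 0, "rz": 0.0556, "x": -0.0137, "y": -0.0024, "z": 0, "fingers": 0}, {"rx": 0, "ry": 0, "rz": 0.0694, "x": -0.0169, "y": -0.0037, "z": 0, "fingers": 0}, {"rx": 0, "ry": 0, "rz": 0.0694, "x": -0.0169, "y": -0.0037, "z": 0, "fingers": 0}]}}

```text
time: 6.92
ee_pos: [0.5865, 0.222, 0.1813]
eef_rot: [0.574, 0.819, -0.0, -0.0]
ft_force: [-4.6, -4.4, 4.2]
width: 0.0085
```

```bash
python3 -c "
from h import *
plan([g(20,.131),g(20,.25)])
from bench import viewer
c=viewer.camera('side')
t=viewer.camera('top')
cv2.imwrite('pics/s2.png',np.hstack([cv2.resize(c['color'][230:350,230:350,::-1],(400,400)),cv2.resize(t['color'][175:255,205:285,::-1],(400,400))]))"
```

```text
t 6.92 tcp [0.5865 0.222  0.1813] tooly 19.93 tilt [-8.e-04 -6.e-04 -1.e+00] q [ 0.07  0.51 -0.67  1.56  0.33  1.2  -0.31] F [-4.6 -4.4  4.2] w 0.0085
rx -0.0002 ry 0.0000 rz -0.0002 x -0.0000 y 0.0007 z -0.0008
rx -0.0002 ry 0.0000 rz -0.0002 x -0.0001 y 0.0006 z -0.1198
```

View pics/s2.png

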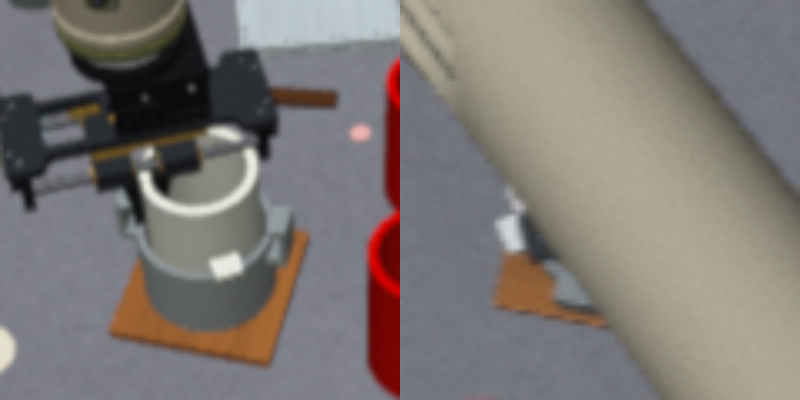

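The ear shows at crop (227,265), well clear of the catch at (280,225). Now pull straight up.

Call:
{"api": "drive_tool", "payload": {"plan": [{"rx": 0, "ry": 0, "rz": 0, "x": 0, "y": 0, "z": -0.005, "fingers": 0}, {"rx": 0, "ry": 0, "rz": 0, "x": 0, "y": 0, "z": -0.015, "fingers": 0}, {"rx": 0, "ry": 0, "rz": 0, "x": 0, "y": 0, "z": -0.025, "fingers": 0}, {"rx": 0, "ry": 0, "rz": 0, "x": 0, "y": 0, "z": -0.035, "fingers": 0}, {"rx": 0, "ry": 0, "rz": 0, "x": 0, "y": 0, "z": -0.045, "fingers": 0}, {"rx": 0, "ry": 0, "rz": 0, "x": 0, "y": 0, "z": -0.055, "fingers": 0}, {"rx": 0, "ry": 0, "rz": 0, "x": 0, "y": 0, "z": -0.065, "fingers": 0}, {"rx": 0, "ry": 0, "rz": 0, "x": 0, "y": 0, "z": -0.08, "fingers": 0}, {"rx": 0, "ry": 0, "rz": 0, "x": 0, "y": 0, "z": -0.095, "fingers": 0}, {"rx": 0, "ry": 0, "rz": 0, "x": 0, "y": 0, "z": -0.11, "fingers": 0}, {"rx": 0, "ry": 0, "rz": 0, "x": 0, "y": 0, "z": -0.125, "fingers": 0}, {"rx": 0, "ry": 0, "rz": 0, "x": 0, "y": 0, "z": -0.13, "fingers": 0}]}}

```text
time: 8.52
ee_pos: [0.5871, 0.2223, 0.3126]
eef_rot: [0.574, 0.819, 0.001, 0.0]
ft_force: [0.2, -0.0, -2.8]
width: 0.0084
```

Run:
```python
from h import *
from bench import viewer
T=np.array([.4905,-.148])
plan([g(20,.131+.1,c=T)])
c=viewer.camera('side')
cv2.imwrite('pics/s3.png',c['color'][120:360,150:450,::-1])
P=cloud(c); Q=P[(abs(P[...,0]-.49)<.13)&(abs(P[...,1]+.148)<.13)&(P[...,2]>.009)&(P[...,2]<.022)]
Q=Q[(abs(Q[:,0]-.49)<.1)&(abs(Q[:,1]+.148)<.1)]
print(cv2.minAreaRect(Q[:,:2].astype(np.float32)),len(Q))
I=P[(np.hypot(P[...,0]-.55,P[...,1]-.208)<.06)&(P[...,2]>.12)]
print(np.nanpercentile(I[:,2],[0,5,50]))
```

```text
t 8.53 tcp [0.5871 0.2223 0.3126] tooly 19.98 tilt [ 1.5e-03  5.0e-04 -1.0e+00] q [ 0.09  0.41 -0.7   1.39  0.26  1.43 -0.26] F [ 0.2 -0.  -2.8] w 0.0084
rx 0.0003 ry 0.0000 rz -0.0001 x -0.3150 y -0.1774 z 0.0303
((0.4914558529853821, -0.1474074125289917), (0.1588837057352066, 0.16677433252334595), 9.127903938293457) 263
[0.1470452  0.19577386 0.4993071 ]
```

View pics/s3.png

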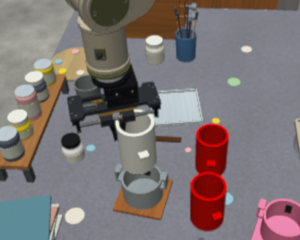

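The white pot hangs free above the steel pot, at about (137,140) in the crop. Carry it over the tray.

Call:
{"api": "drive_tool", "payload": {"plan": [{"rx": 0, "ry": 0, "rz": 0, "x": -0.018, "y": -0.01, "z": 0, "fingers": 0}, {"rx": 0, "ry": 0, "rz": 0, "x": -0.05, "y": -0.028, "z": 0, "fingers": 0}, {"rx": 0, "ry": 0, "rz": 0, "x": -0.09, "y": -0.05, "z": 0, "fingers": 0}, {"rx": 0, "ry": 0, "rz": 0, "x": -0.13, "y": -0.073, "z": 0, "fingers": 0}, {"rx": 0, "ry": 0, "rz": 0, "x": -0.17, "y": -0.096, "z": 0, "fingers": 0}, {"rx": 0, "ry": 0, "rz": 0, "x": -0.21, "y": -0.118, "z": 0, "fingers": 0}, {"rx": 0, "ry": 0, "rz": 0, "x": -0.25, "y": -0.14, "z": 0, "fingers": 0}, {"rx": 0, "ry": 0, "rz": 0, "x": -0.285, "y": -0.16, "z": 0, "fingers": 0}, {"rx": 0, "ry": 0, "rz": 0, "x": -0.305, "y": -0.172, "z": 0.01, "fingers": 0}, {"rx": 0, "ry": 0, "rz": 0, "x": -0.315, "y": -0.177, "z": 0.03, "fingers": 0}, {"rx": 0, "ry": 0, "rz": 0, "x": -0.315, "y": -0.177, "z": 0.04, "fingers": 0}, {"rx": 0, "ry": 0, "rz": 0, "x": -0.315, "y": -0.177, "z": 0.04, "fingers": 0}]}}

```text
time: 10.07
ee_pos: [0.5279, -0.1335, 0.2706]
eef_rot: [0.573, 0.819, -0.0, -0.001]
ft_force: [-0.6, 0.2, -2.7]
width: 0.0079
```

Run:
```python
from h import *
from bench import viewer
T=np.array([.491,-.148])
plan([g(20,.118,c=T)])
c=viewer.camera('side')
cv2.imwrite('pics/s4.png',cv2.resize(c['color'][120:300,230:430,::-1],(600,540)))
P=cloud(c); 
I=P[(np.hypot(P[...,0]-.491,P[...,1]+.148)<.05)&(P[...,2]>.08)]
print(np.nanpercentile(I[:,2],[0,1,5,50]))
b=I[I[:,2]<.21]
for lo in np.arange(.09,.24,.02):
    k=I[(I[:,2]>lo)&(I[:,2]<lo+.02)]
    if len(k)>20: print(lo.round(2),np.round(circ(k[:,:2]),4),len(k))
```

```text
t 10.07 tcp [ 0.5279 -0.1335  0.2706] tooly 20.03 tilt [-1.4e-03  9.0e-04 -1.0e+00] q [ 0.64  0.21 -0.54  1.68  0.11  1.28  0.43] F [-0.6  0.2 -2.7] w 0.0079
rx -0.0002 ry -0.0002 rz 0.0001 x -0.0011 y 0.0004 z 0.1016
[0.10350757 0.11267297 0.128239   0.29037299]
0.11 [ 0.4911 -0.1445  0.043 ] 146
0.13 [ 0.491  -0.1442  0.0429] 153
0.15 [ 0.4906 -0.1447  0.0433] 138
0.17 [ 0.4907 -0.1419  0.041 ] 143
0.19 [ 0.4905 -0.1411  0.0406] 255
0.21 [ 0.4911 -0.1407  0.0401] 265
0.23 [ 0.4893 -0.1421  0.0386] 212
```

View pics/s4.png

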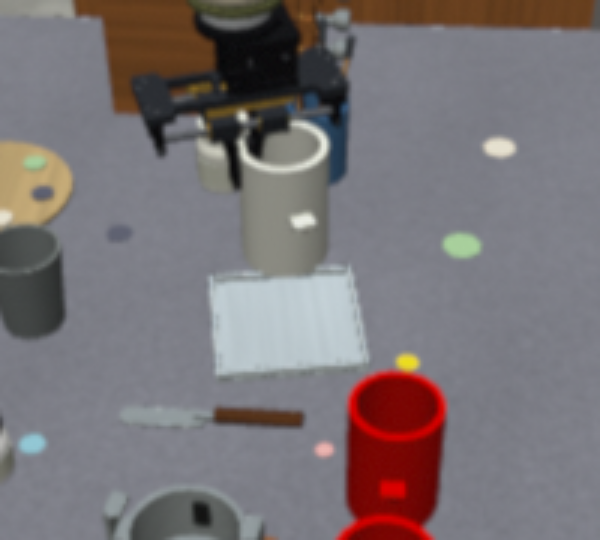

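The pot hangs upright, with its axis at about (0.491, -0.145) and its foot about 0.10 m above the floor. Lower it to just above contact.

Call:
{"api": "drive_tool", "payload": {"plan": [{"rx": 0, "ry": 0, "rz": 0, "x": -0.001, "y": 0, "z": 0.015, "fingers": 0}, {"rx": 0, "ry": 0, "rz": 0, "x": -0.001, "y": 0, "z": 0.035, "fingers": 0}, {"rx": 0, "ry": 0, "rz": 0, "x": -0.001, "y": 0, "z": 0.055, "fingers": 0}, {"rx": 0, "ry": 0, "rz": 0, "x": -0.001, "y": 0, "z": 0.075, "fingers": 0}, {"rx": 0, "ry": 0, "rz": 0, "x": -0.001, "y": 0, "z": 0.088, "fingers": 0}, {"rx": 0, "ry": 0, "rz": 0, "x": -0.001, "y": 0, "z": 0.094, "fingers": 0}, {"rx": 0, "ry": 0, "rz": 0, "x": -0.001, "y": 0, "z": 0.098, "fingers": 0}, {"rx": 0, "ry": 0, "rz": 0, "x": -0.001, "y": 0, "z": 0.1, "fingers": 0}, {"rx": 0, "ry": 0, "rz": 0, "x": -0.001, "y": 0, "z": 0.1, "fingers": 0}, {"rx": 0, "ry": 0, "rz": 0, "x": -0.001, "y": 0, "z": 0.1, "fingers": 0}]}}

```text
time: 11.38
ee_pos: [0.5287, -0.1354, 0.1716]
eef_rot: [0.574, 0.819, 0.0, 0.0]
ft_force: [-0.2, -0.2, -3.3]
width: 0.0088
```

Call:
{"api": "drive_tool", "payload": {"plan": [{"rx": 0, "ry": 0, "rz": 0, "x": 0, "y": 0, "z": 0.001, "fingers": 0}, {"rx": 0, "ry": 0, "rz": 0, "x": 0, "y": 0, "z": 0.002, "fingers": 0}, {"rx": 0, "ry": 0, "rz": 0, "x": 0, "y": 0, "z": 0.003, "fingers": 0}, {"rx": 0, "ry": 0, "rz": 0, "x": 0, "y": 0, "z": 0.003, "fingers": 0}, {"rx": 0, "ry": 0, "rz": 0, "x": 0, "y": 0, "z": 0.003, "fingers": 0}]}}

```text
time: 12.0
ee_pos: [0.5286, -0.1354, 0.1683]
eef_rot: [0.574, 0.819, 0.0, 0.0]
ft_force: [0.4, -0.2, -2.8]
width: 0.0085
```

Call:
{"api": "drive_tool", "payload": {"plan": [{"rx": 0, "ry": 0, "rz": 0, "x": 0, "y": 0, "z": 0.001, "fingers": 0}, {"rx": 0, "ry": 0, "rz": 0, "x": 0, "y": 0, "z": 0.0015, "fingers": 0}, {"rx": 0, "ry": 0, "rz": 0, "x": 0, "y": 0, "z": 0.0015, "fingers": 0}, {"rx": 0, "ry": 0, "rz": 0, "x": 0, "y": 0, "z": 0.0015, "fingers": 0}]}}

```text
time: 12.5
ee_pos: [0.5291, -0.1353, 0.1682]
eef_rot: [0.574, 0.819, 0.0, 0.001]
ft_force: [-3.2, 0.8, 9.3]
width: 0.0084
```

Contact: force went from −2.8 N to +9.3 N at the expected height. Release to a partial opening, with one small step up to relieve pressure.

Call:
{"api": "drive_tool", "payload": {"plan": [{"rx": 0, "ry": 0, "rz": 0, "x": 0, "y": 0, "z": -0.001, "fingers": 0}, {"rx": 0, "ry": 0, "rz": 0, "x": 0, "y": 0, "z": -0.001, "fingers": 0.2}, {"rx": 0, "ry": 0, "rz": 0, "x": 0, "y": 0, "z": -0.001, "fingers": 0.45}, {"rx": 0, "ry": 0, "rz": 0, "x": 0, "y": 0, "z": -0.001, "fingers": 0.45}, {"rx": 0, "ry": 0, "rz": 0, "x": 0, "y": 0, "z": -0.001, "fingers": 0.45}, {"rx": 0, "ry": 0, "rz": 0, "x": 0, "y": 0, "z": -0.001, "fingers": 0.45}]}}

```text
time: 13.25
ee_pos: [0.5285, -0.1354, 0.1677]
eef_rot: [0.574, 0.819, -0.0, 0.0]
ft_force: [-0.1, -0.3, 0.3]
width: 0.0382
```

Call:
{"api": "drive_tool", "payload": {"plan": [{"rx": 0, "ry": 0, "rz": 0, "x": 0, "y": 0, "z": -0.015, "fingers": 0.45}, {"rx": 0, "ry": 0, "rz": 0, "x": 0, "y": 0, "z": -0.04, "fingers": 0.45}, {"rx": 0, "ry": 0, "rz": 0, "x": 0, "y": 0, "z": -0.08, "fingers": 0.45}, {"rx": 0, "ry": 0, "rz": 0, "x": 0, "y": 0, "z": -0.12, "fingers": 0.45}, {"rx": 0, "ry": 0, "rz": 0, "x": 0, "y": 0, "z": -0.16, "fingers": 0.45}, {"rx": 0, "ry": 0, "rz": 0, "x": 0, "y": 0, "z": -0.18, "fingers": 0.45}, {"rx": 0, "ry": 0, "rz": 0, "x": 0, "y": 0, "z": -0.18, "fingers": 0.45}, {"rx": 0, "ry": 0, "rz": 0, "x": 0, "y": 0, "z": -0.18, "fingers": 0.45}]}}

```text
time: 14.25
ee_pos: [0.5282, -0.1353, 0.3472]
eef_rot: [0.574, 0.819, -0.0, -0.0]
ft_force: [0.7, -0.2, -0.3]
width: 0.0391
```

Run:
```python
from h import *
from bench import viewer
plan([])
c=viewer.camera('side')
cv2.imwrite('pics/s5.png',c['color'][...,::-1])
P=cloud(c)
I=P[(np.hypot(P[...,0]-.491,P[...,1]+.148)<.06)&(P[...,2]>.02)&(P[...,2]<.16)]
for lo in np.arange(.03,.15,.02):
    k=I[(I[:,2]>lo)&(I[:,2]<lo+.02)]
    if len(k)>20: print(lo.round(2),np.round(circ(k[:,:2]),4),len(k))
print(np.percentile(I[:,2],[90,97]))
```

```text
t 14.25 tcp [ 0.5282 -0.1353  0.3472] tooly 19.98 tilt [-7.e-04  1.e-04 -1.e+00] q [ 0.65  0.17 -0.55  1.56  0.09  1.43  0.45] F [ 0.7 -0.2 -0.3] w 0.0391
0.03 [ 0.4916 -0.1457  0.0424] 124
0.05 [ 0.4919 -0.1458  0.0426] 113
0.07 [ 0.4894 -0.1417  0.0411] 188
0.09 [ 0.4919 -0.1431  0.04  ] 227
0.11 [ 0.4917 -0.1429  0.04  ] 260
0.13 [ 0.4917 -0.1452  0.0401] 186
[0.13332845 0.13558184]
```

View pics/s5.png

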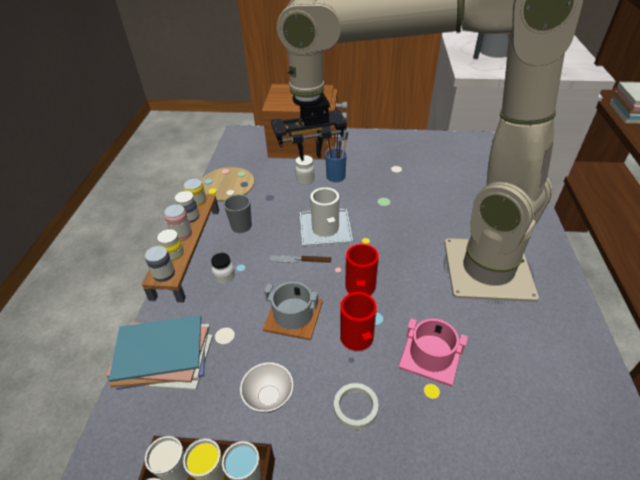

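The pot stands upright in the tray at (325,212), its rim at 0.135 m as expected. The gripper is well clear and the bystanders are where they were. Hand in.

```bash
python3 -c "
from bench import workorder
print(workorder.close_job())"
```

```text
the job is handed in; nothing more can be done
None
```

The white inner pot is out of the steel pot and standing upright on its foot in the drip tray. The job is handed in at about 14 s of the 51 s allowed; handing in reports no verdict.

- **Moves:** I gripped the pot by its rim and twisted it about 50°. The side picture showed the ear clear of the catch. I then pulled it straight up and carried it over the tray. I lowered it until the wrist force changed from −2.8 N to +9.3 N at the height where the foot should meet the floor, then released it and backed off.
- **Position:** the last measurement put the pot's axis at about (0.491, −0.145), within about 5 mm of the tray centre. Its rim was at 0.135 m, which fits the foot resting on the tray floor. Circle fits at different heights agree to within about 4 mm, so it is upright.
- **Clearance:** the gripper was about 18 cm above its release height and read almost no force.
- **Bystanders:** in the last side picture they look unmoved. I checked this by eye only.
- **Checks:** none of them failed. One drive call was refused because I had left out the `rx` and `ry` values, and I sent it again with all the values filled in. The first depth-based tray outline came out too large, about 0.24 m, because it took in the table around it. A second measurement gave the expected size of about 0.16 m and the same centre.

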